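# Clear the reject and hold the sensor rod in the curing unit

## Task

The sample hanging in the guide bush of the light-curing unit is a reject: take it out and drop it into the wire basket. Then take the sensor rod from its stand and lower it through the guide bush without touching the unit with it, until its tip is about 60 mm below the mouth of the bush, and finish while still holding it there, upright, centred in the bore and still. Leave the other things on the bench alone.

Things in the scene. Friction and masses are not known exactly. Their poses are not given: they have to be found in the camera images.
- port (a point): Centre of the mouth (top rim) of the steel guide bush in the middle of the curing unit's lid, 110 mm above the table; z up. Bush 44 mm outside diameter, standing 5 mm proud of the lid; bore round, vertical, 24 mm in diameter, 40 mm long; below it the case is hollow, its floor 104 mm below the mouth. At the start the reject hangs in it.
- reject: The reject on its hanger (loose, 40 to 85 g): steel collar disc 40 mm in diameter, 5 mm thick; on it an upright round grey knob 19 mm in diameter, 32 mm tall; below it an 8 mm stem with a white tooth crown (16 mm wide), reaching 36 mm below the collar. Origin: centre of the collar's underside; z up. It starts with the collar on the bush's rim, up to 3 mm off centre.
- probe: Sensor rod (loose, 60 to 100 g): round grey handle with two thin steel bands, 22 mm in diameter, 50 mm tall; under it a straight steel rod 10 mm in diameter, 110 mm long. Origin: on the axis at the handle's underside; z up through the handle. It starts hanging upright in its stand, the handle's underside on the stand's top plate, 130 mm above the table.
- probe_tip (a point): The lower end of the sensor rod, on its axis, 110 mm below the handle's underside.
- stand: The sensor rod's fixed aluminium stand: base 80 x 80 mm, two upright cheeks, and a 64 x 64 x 12 mm top plate, upper face 130 mm above the table, with a 15 mm hole through its middle. Origin: centre of its underside, on the table, under the hole.
- basket_floor (a point): Centre of the inner floor of the reject basket, 4 mm above the table. The basket is open-topped, of steel wire, fixed, 170 mm (its x) by 140 mm (its y) outside, rim 75 mm above the table, walls 4 mm thick. Axes: x along the long side, z up.
- cast: Bystander: plaster dental cast with teeth, 55 x 62 x 34 mm. Origin: centre of its underside.
- cast2: Bystander: a second such plaster cast. Origin: centre of its underside.
- brush: Bystander: small brush with a wooden handle lying on the table along its x axis, 150 mm long.
- wax_knife: Bystander: hand tool with a dark wooden handle and a steel blade lying on the table along its x axis, 150 mm long.
- bowl: Bystander: dark rubber mixing bowl, 110 mm wide at the rim, 50 mm tall. Origin: centre of its underside.
- jar: Bystander: amber glass jar, 56 mm in diameter, 70 mm tall. Origin: centre of its underside.
- tin: Bystander: flat round aluminium tin, 62 mm in diameter, 32 mm tall. Origin: centre of its underside.
- curer: The light-curing unit: a fixed white square case, 130 x 130 mm, lid top 105 mm above the table, with a dark display and two buttons on its front (-x). Origin: centre of its underside, on the table, straight below the port.
There are look-alikes about, which are no part of the job. Leave any blue or yellow look-alike of the reject alone.

How it is judged:
By the outcome, as a careful person would: the job done as asked, in the order asked, and still so for the second after the job is handed in, while the arm keeps its last pose, push and grip.
It also fails if it takes over 64 s, if anything falls off the work surface, if the arm or the gripper's body presses on something with over 40 N, if the wrist force passes 120 N, or if a joint passes its speed limit or range.

## Robot

A 7-joint arm with a two-finger parallel gripper is mounted at the origin on the work surface. World frame = base frame: x ahead of the robot, y to its left, z up, the work surface at z = 0. Lengths are in mm, angles in rad, forces in N, time in s.
With the tool pointing down it reaches from about 400 to 875 mm from the base axis. Payload 4.4 kg.
Tool frame: the origin (TCP) lies midway between the tips of the shut fingers; the grasp point (between the pads) lies 19 mm behind it; z points along the fingers, y is the line along which they close (so a half turn about z gives the same grasp; the last joint's range is limited). The gripper opens to 85 mm and grips with 20 to 120 N. Pads are 22 mm wide; open, the fingers measure 114 mm over their backs; the gripper's body (76 mm by 85 mm) begins 54 mm behind the grasp point. The pads swing forward as they close: fully open they stand 13 mm farther back than shut.
Start: joints at [1.139, 0.628, 0.038, 1.517, -0.027, 0.996, -0.02], TCP at [232.531, -606.999, 231.313] pointing down, gripper open.
Joint ranges: [-3.06, 3.06], [-0.37, 2.12], [-1.25, 1.32], [0.18, 2.47], [-1.1, 4.24], [0.23, 1.98], [-2.94, 2.94]. Speed limits (rad/s): [2.57, 2.57, 3.14, 3.14, 3.14, 3.14, 3.14].

## Interface

Orientations are given as [roll, pitch, yaw] about the fixed x, y, z axes, in that order (R = Rz(yaw) Ry(pitch) Rx(roll)).
In Python, from cell import read_state, get_image, finish_job gives the robot as it stands.
- The arm moves only by the tool send_rows, never from a script. Its argument "series" is a list of rows, each an object of numbers: "ax", "ay", "az": the turn, a rotation vector about the tool's x, y, z in rad; "dx", "dy", "dz": the shift along the tool's x, y, z in cm; "hand": the closure, from 0 (fully open) to 1 (shut). In form: [{"ax": .., "ay": .., "az": .., "dx": .., "dy": .., "dz": .., "hand": ..}, ...]. A call has 1 to 10 rows; each row is the pose to reach, as a shift and turn from the pose commanded when the call began, along the tool's axes at that moment; what a row does not reach only later rows make up. A row lasts 1/10 s, in which the tool goes at most 50 mm and 8.59 degrees, less where a joint would pass 70% of its speed; a pose out of reach is approached as far as the arm can. A call with a gripper value outside its range is refused whole. The fingers move at their own pace and stop on an object; the grip force is fixed at half the most. Time passes only in rows, so rows that repeat a pose let the fingers close. It gives the time, the measured TCP pose, the force, the opening and the grip force at its end, in the units of the state.
- read_state(): the state, without advancing time (a new reading comes with each control period).
- get_image(name): name is "scene" or "side" or "wrist"; returns a dict with "pixels" (400x640x3 uint8, red, green, blue), "mtx" (3x3 intrinsics, pixels), "R" (3x3) and "t" (3): a world point X has camera coordinates R X + t. Camera axes: x right, y down, z forward; pixel columns grow to the right and rows downward; lengths in mm; the calibration is good to about 2 mm. A picture is of the moment at which its call begins. There is no depth.
- finish_job(): hands the job in; it is judged then, once.
The state is a dict: "clock": time; "qpos": joint angles; "qd": joint speeds; "tau": joint torques, N m; "eef_pos": TCP position; "tool_rot": TCP orientation; "force": force on the tool from outside, world axes, zero at the start; "torque": the same for the moment, N m; "width": finger opening in mm; "gripper_force": force on a finger pad.
Only numpy, scipy, OpenCV 4.12 (cv2) and the standard library are available. Lean on these libraries where they do the work, as an engineer would, in place of code of your own. Each camera call takes 0.05 s, during which the arm holds its last target. There are 200 camera calls.

## Working session

There is one attempt and no reset: what is moved stays moved. The work goes in short steps, Python scripts to look and compute and a tool call to move; the robot and the scene stay as the last step left them, time stands still between calls to the robot, and variables do not carry over. Pictures are saved under pics/ and viewed, at most 10 in all, crops included, and the job is handed in when it is done.

Besides the shell and the picture viewer there is one more tool, called after "Call:" as name(argument=value, ...), one argument or row to a line, values as JSON. send_rows: Moves the arm, as the interface text tells. Its arguments: {"type":"object","properties":{"series":{"type":"array","items":{"type":"object","properties":{"ax":{"type":"number"},"ay":{"type":"number"},"az":{"type":"number"},"dx":{"type":"number"},"dy":{"type":"number"},"dz":{"type":"number"},"hand":{"type":"number"}}}}},"required":["series"]}

```bash
mkdir -p pics
cat > h.py <<'E'
import numpy as np,cv2,json
from cell import read_state,get_image,finish_job
def shot(n,f=None):
    im=get_image(n)
    if f: cv2.imwrite('pics/'+f,im['pixels'][:,:,::-1])
    return im
def save(im,f): np.savez(f,**im)
def onplane(c,uv,z):
    K,R,t=map(np.array,(c['mtx'],c['R'],c['t']))
    d=R.T@np.linalg.inv(K)@np.array([*uv,1.]); o=-R.T@t.ravel()
    return o+d*(z-o[2])/d[2]
def proj(c,X):
    p=np.array(c['mtx'])@(np.array(c['R'])@np.array(X,float)+np.array(c['t']).ravel()); return p[:2]/p[2]
def tri(obs):
    A=[];b=[]
    for c,uv in obs:
        K,R,t=map(np.array,(c['mtx'],c['R'],c['t'])); d=R.T@np.linalg.inv(K)@np.array([*uv,1.]);d/=np.linalg.norm(d); o=-R.T@t.ravel()
        P=np.eye(3)-np.outer(d,d);A.append(P);b.append(P@o)
    return np.linalg.lstsq(np.vstack(A),np.hstack(b),rcond=None)[0]
E
python3 - <<'E'
from h import *
for n in ('scene','side','wrist'):
    im=shot(n,n+'0.png');save(im,n+'0.npz')
    print(n,im['mtx'],im['R'],im['t'])
print(read_state())
E
```

```text
scene [[501.45256924   0.         317.76507893]
 [  0.         501.45256924 196.75423067]
 [  0.           0.           1.        ]] [[ 0.29039987  0.95672408  0.01862635]
 [ 0.62098141 -0.17360882 -0.76435729]
 [-0.72804533  0.23353588 -0.64452385]] [-173.98832389 -296.95962768 1609.22529877]
side [[421.59612675   0.         319.78944777]
 [  0.         421.59612675 199.75853875]
 [  0.           0.           1.        ]] [[-7.54758807e-01 -6.56002063e-01  6.60872865e-04]
 [-3.57701783e-01  4.10706508e-01 -8.38671329e-01]
 [ 5.49898697e-01 -6.33230967e-01 -5.44637462e-01]] [430.12799288 310.6650502  742.57328384]
wrist [[297.63299825   0.         320.42575711]
 [  0.         297.63299825 197.56935708]
 [  0.           0.           1.        ]] [[ 0.35880144 -0.93341151 -0.00211888]
 [-0.88770065 -0.34193022  0.3083363 ]
 [-0.28852916 -0.10875058 -0.95127506]] [-650.10150361  -40.18124883  381.09673535]
{'clock': 0.15, 'qpos': array([ 1.13920044,  0.62913271,  0.03848326,  1.51810803, -0.02699459,
        0.99625287, -0.01998025]), 'qd': array([ 0.00144456, -0.00246315, -0.0005276 , -0.00158625,  0.00034713,
        0.00037658, -0.00028547]), 'tau': array([ 2.32414393e-03, -5.63795292e+01,  1.22816999e+00, -1.93649465e+01,
        1.11663766e-02,  7.38893228e-03,  1.83063173e-05]), 'eef_pos': array([ 232.35333974, -606.57911927,  230.61125791]), 'tool_rot': array([-3.14021086e+00,  2.99547047e-05,  3.65791078e-01]), 'force': array([ 0.32289156, -0.58688024,  1.16293169]), 'torque': array([ 0.00737137, -0.03964718, -0.002801  ]), 'gripper_force': 0.0, 'width': 85.8104906957307}
```

View pics/scene0.png

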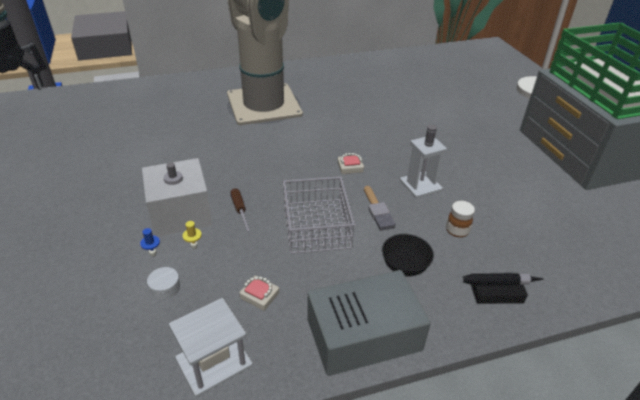

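View pics/side0.png

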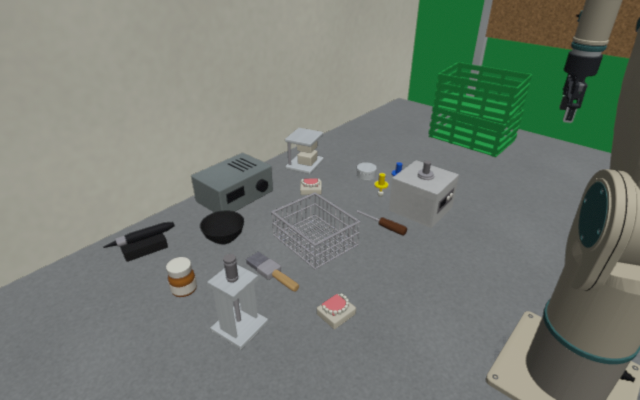

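Reject candidates in the scene view are the grey knob on the unit (172,172), the blue one (150,238) and the yellow one (192,232). The grey one on the bush is the target. For the probe, the handle in the stand is at (431,136); the tool at (500,279) and the empty stand at (208,340) are not it. One close crop will check both choices.

Run:
```python
from h import *
s=np.load('scene0.npz');d=np.load('side0.npz')
def crop(c,u,v,w=80,h=60,k=5):
    return cv2.resize(c['pixels'][v:v+h,u:u+w,::-1],(400,300),interpolation=cv2.INTER_CUBIC)
a=np.vstack([np.hstack([crop(s,130,140),crop(s,390,115)]),np.hstack([crop(d,385,150),crop(d,195,250)])])
cv2.imwrite('pics/c1.png',a)
```

```text
(no output)
```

View pics/c1.png

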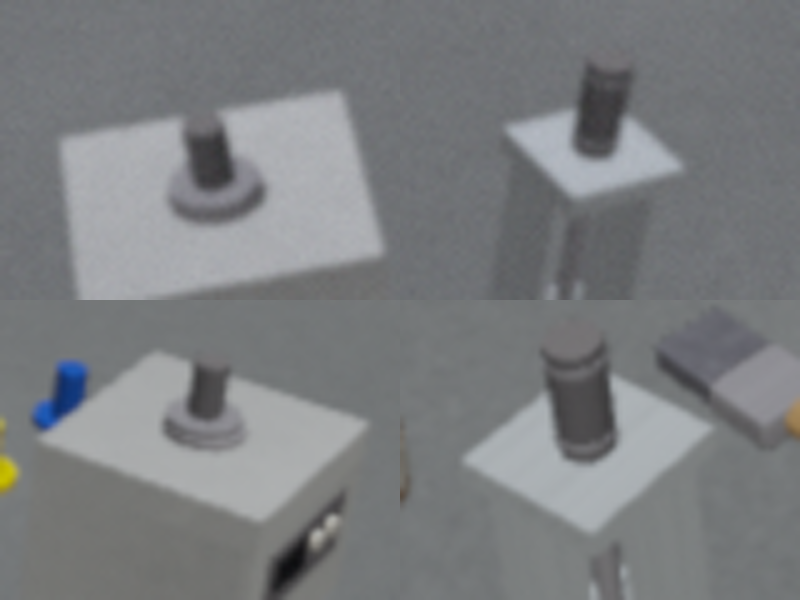

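The crop confirms both: a grey reject with its collar on the bush (knob top at scene (170.6,164), side (427,161)) and a banded-handle rod in its stand (handle top at scene (432,126.5), side (230,258)).

Run:
```python
from h import *
s=np.load('scene0.npz');d=np.load('side0.npz')
def px(x,y,u,v): return ((x+.5)/5-.5+u,(y+.5)/5-.5+v)
kt=[(s,px(203,121,130,140)),(d,px(212,57,385,150))]
pt=[(s,px(209,58,390,115)),(d,px(177,40,195,250))]
for o,z in((kt,147),(pt,180)):
    print(tri(o),[onplane(c,uv,z) for c,uv in o])
lid=[onplane(s,px(*p,130,140),105) for p in((60,138),(343,92),(384,255),(78,300))]
l2=[onplane(d,px(*p,385,150),105) for p in((157,50),(368,125),(262,220),(40,140))]
for L in(lid,l2): print(np.mean(L,0),np.round(L,0).tolist())
pl=[onplane(s,px(*p,390,115),130) for p in((105,128),(283,166),(177,197))]
p2=[onplane(d,px(*p,195,250),130) for p in((63,160),(195,232),(313,128))]
print((pl[0]+pl[1])/2,(p2[0]+p2[2])/2,np.round(pl),np.round(p2))
bl=[onplane(s,p,75) for p in((284,181),(344,179),(352,233),(287,235))]
b2=[onplane(d,p,75) for p in((272,212),(314,195),(359,232),(316,247))]
print(np.round(bl),np.round(b2),np.mean(bl,0),np.mean(b2,0))
st=read_state();print(st['eef_pos'],st['tool_rot'],st['qpos'])
```

```text
[ 459.33940276 -301.36031272  148.25722108] [array([ 457.24781153, -301.5707863 ,  147.        ]), array([ 460.36611196, -303.23093522,  147.        ])]
[514.19899103 303.69197137 179.44219923] [array([515.24700555, 303.58356091, 180.        ]), array([513.39183518, 303.66301496, 180.        ])]
[ 454.92797462 -301.94690021  105.        ] [[393.0, -369.0, 105.0], [391.0, -238.0, 105.0], [520.0, -235.0, 105.0], [515.0, -365.0, 105.0]]
[ 456.32174982 -300.67882621  105.        ] [[523.0, -366.0, 105.0], [394.0, -364.0, 105.0], [391.0, -239.0, 105.0], [518.0, -234.0, 105.0]]
[516.21657134 303.68721197 130.        ] [515.17953107 303.95928609 130.        ] [[490. 269. 130.]
 [543. 338. 130.]
 [553. 277. 130.]] [[543. 339. 130.]
 [480. 330. 130.]
 [488. 269. 130.]]
[[495. -54.  75.]
 [526.  86.  75.]
 [705.  42.  75.]
 [674. -91.  75.]] [[675.  58.  75.]
 [649. -68.  75.]
 [466. -17.  75.]
 [504.  88.  75.]] [600.21162717  -4.26568018  75.        ] [573.61514054  15.14499111  75.        ]
[ 232.35333974 -606.57911927  230.61125791] [-3.14021086e+00  2.99547047e-05  3.65791078e-01] [ 1.13920044  0.62913271  0.03848326  1.51810803 -0.02699459  0.99625287
 -0.01998025]
```

View pics/wrist0.png

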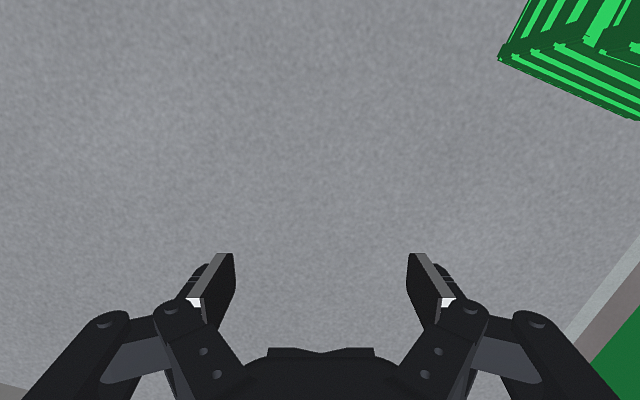

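The wrist view shows only bench between the fingers. Next I'll go above the reject.

Call:
send_rows(
  series=[
    {"dx":4,"dy":-2.5,"dz":-1,"az":-0.14,"hand":0.3},
    {"dx":8,"dy":-5,"dz":-2,"az":-0.28,"hand":0.3},
    {"dx":12,"dy":-7.5,"dz":-2.9,"az":-0.42,"hand":0.3},
    {"dx":16,"dy":-10,"dz":-2.9,"az":-0.56,"hand":0.3},
    {"dx":20,"dy":-12.7,"dz":-2.9,"az":-0.7,"hand":0.3},
    {"dx":24,"dy":-15.3,"dz":-2.9,"az":-0.84,"hand":0.3},
    {"dx":28,"dy":-17.8,"dz":-2.9,"az":-0.98,"hand":0.3},
    {"dx":31,"dy":-19.7,"dz":-2.9,"az":-1.1,"hand":0.3},
    {"dx":32.07,"dy":-20.38,"dz":-2.9,"az":-1.205,"hand":0.3},
    {"dx":32.07,"dy":-20.38,"dz":-2.9,"az":-1.205,"hand":0.3},
  ],
)

```text
invalid input at $.series[0]: expected keys ax, ay, az, dx, dy, dz, hand
```

Run:
```python
from h import *
w=shot('wrist','w1.png');save(w,'w1.npz')
st=read_state();print(st['clock'],st['eef_pos'],st['tool_rot'],st['width'],st['force'])
print(proj(w,(459,-302,147)),proj(w,(456,-301,110)),proj(w,(0,0,0)), -w['R'].T@w['t'])
```

```text
0.2 [ 232.3709457  -606.65158084  230.74629107] [-3.14044747e+00  4.88967612e-06  3.65724404e-01] 85.5735870401906 [ 0.1657958   0.31624669 -0.87336458]
[-107.85330753 -430.45968251] [ -24.44533407 -318.60351041] [-187.47478312  166.19850619] [ 307.56428318 -579.15894201  373.6594998 ]
```

View pics/w1.png

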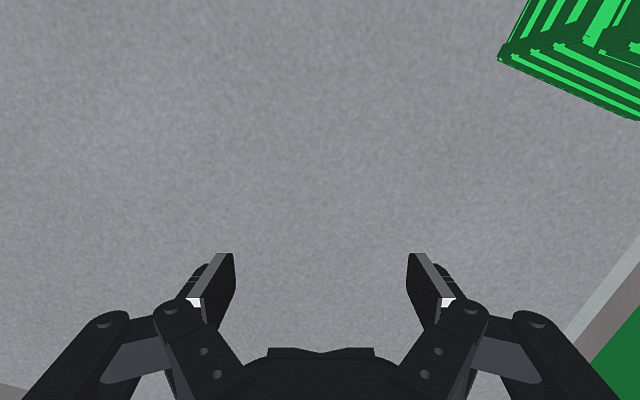

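The call was refused because all keys are required, so the view is unchanged. I'll resend it with every key.

Call:
send_rows(
  series=[
    {"ax":0,"ay":0,"dx":4,"dy":-2.5,"dz":-1,"az":-0.14,"hand":0.3},
    {"ax":0,"ay":0,"dx":8,"dy":-5,"dz":-2,"az":-0.28,"hand":0.3},
    {"ax":0,"ay":0,"dx":12,"dy":-7.5,"dz":-2.9,"az":-0.42,"hand":0.3},
    {"ax":0,"ay":0,"dx":16,"dy":-10,"dz":-2.9,"az":-0.56,"hand":0.3},
    {"ax":0,"ay":0,"dx":20,"dy":-12.7,"dz":-2.9,"az":-0.7,"hand":0.3},
    {"ax":0,"ay":0,"dx":24,"dy":-15.3,"dz":-2.9,"az":-0.84,"hand":0.3},
    {"ax":0,"ay":0,"dx":28,"dy":-17.8,"dz":-2.9,"az":-0.98,"hand":0.3},
    {"ax":0,"ay":0,"dx":31,"dy":-19.7,"dz":-2.9,"az":-1.1,"hand":0.3},
    {"ax":0,"ay":0,"dx":32.07,"dy":-20.38,"dz":-2.9,"az":-1.205,"hand":0.3},
    {"ax":0,"ay":0,"dx":32.07,"dy":-20.38,"dz":-2.9,"az":-1.205,"hand":0.3},
  ],
)

```text
clock: 1.2
eef_pos: [460.7, -299.4, 260.4]
tool_rot: [3.141, -0.001, 1.576]
force: [0.6, -0.4, 0.0]
width: 59.7
gripper_force: 0.0
```

Run:
```python
from h import *
w=shot('wrist','w2.png');save(w,'w2.npz')
st=read_state();print(st['clock'],st['eef_pos'],st['tool_rot'],st['width'],st['force'])
print(proj(w,(459,-302,147)),proj(w,(456,-301,110)), -w['R'].T@w['t'])
```

```text
1.25 [ 459.23687488 -301.59131594  260.19879666] [-3.14128098e+00 -1.05408242e-04  1.57031496e+00] 59.928282174565325 [-0.44868872  0.22077895 -0.77276388]
[316.89072879 195.55155471] [314.33094767 183.71460579] [ 461.443925   -221.22298949  403.51297548]
```

View pics/w2.png

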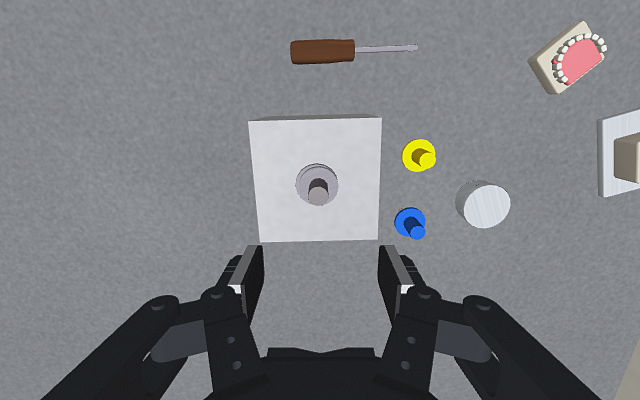

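The knob top at (318,195) matches the projection (317,195.5) within about 1 mm, and the blue and yellow look-alikes stand clear at (411,224) and (420,156). Descending to grip.

Call:
send_rows(
  series=[
    {"ax":0,"ay":0,"az":0,"dx":0,"dy":0.02,"dz":4,"hand":0.3},
    {"ax":0,"ay":0,"az":0,"dx":0,"dy":0.02,"dz":8,"hand":0.3},
    {"ax":0,"ay":0,"az":0,"dx":0,"dy":0.02,"dz":11,"hand":0.3},
    {"ax":0,"ay":0,"az":0,"dx":0,"dy":0.02,"dz":13,"hand":0.3},
    {"ax":0,"ay":0,"az":0,"dx":0,"dy":0.02,"dz":14,"hand":0.3},
    {"ax":0,"ay":0,"az":0,"dx":0,"dy":0.02,"dz":14,"hand":0.6},
    {"ax":0,"ay":0,"az":0,"dx":0,"dy":0.02,"dz":14,"hand":1},
    {"ax":0,"ay":0,"az":0,"dx":0,"dy":0.02,"dz":14,"hand":1},
    {"ax":0,"ay":0,"az":0,"dx":0,"dy":0.02,"dz":14,"hand":1},
    {"ax":0,"ay":0,"az":0,"dx":0,"dy":0.02,"dz":14,"hand":1},
  ],
)

```text
clock: 2.25
eef_pos: [460.1, -302.8, 121.7]
tool_rot: [3.139, 0.002, 1.57]
force: [-0.5, -0.7, 6.7]
width: 17.2
gripper_force: 58.7
```

Call:
send_rows(
  series=[
    {"ax":0,"ay":0,"az":0,"dx":0,"dy":0,"dz":-0.5,"hand":1},
    {"ax":0,"ay":0,"az":0,"dx":0,"dy":0,"dz":-2,"hand":1},
    {"ax":0,"ay":0,"az":0,"dx":0,"dy":0,"dz":-4,"hand":1},
    {"ax":0,"ay":0,"az":0,"dx":0,"dy":0,"dz":-7,"hand":1},
    {"ax":0,"ay":0,"az":0,"dx":0,"dy":0,"dz":-10,"hand":1},
    {"ax":0,"ay":0,"az":0,"dx":0,"dy":0,"dz":-12,"hand":1},
    {"ax":0,"ay":0,"az":0,"dx":0,"dy":0,"dz":-12,"hand":1},
  ],
)

```text
clock: 2.95
eef_pos: [461.0, -302.6, 243.4]
tool_rot: [3.136, 0.003, 1.571]
force: [1.0, -0.5, -0.9]
width: 17.3
gripper_force: 58.6
```

Run:
```python
from h import *
w=shot('wrist');save(w,'w3.npz');d=shot('side');s=shot('scene')
st=read_state();print(st['clock'],st['eef_pos'],st['tool_rot'],st['width'],st['force'])
a=cv2.resize(w['pixels'][:,:,::-1],(480,300));
b=cv2.resize(d['pixels'][130:250,250:490,::-1],(480,240));e=cv2.resize(s['pixels'][100:250,100:260,::-1],(320,300))
im=np.zeros((540,800,3),np.uint8);im[:300,:480]=a;im[300:,:480]=b;im[:300,480:]=e
cv2.imwrite('pics/c3.png',im)
```

```text
3.1 [ 458.59266521 -301.60527817  239.53628699] [-3.14021186e+00 -7.82894859e-04  1.57079664e+00] 16.853969458353813 [ 1.00464879  0.66858721 -0.88299532]
```

View pics/c3.png

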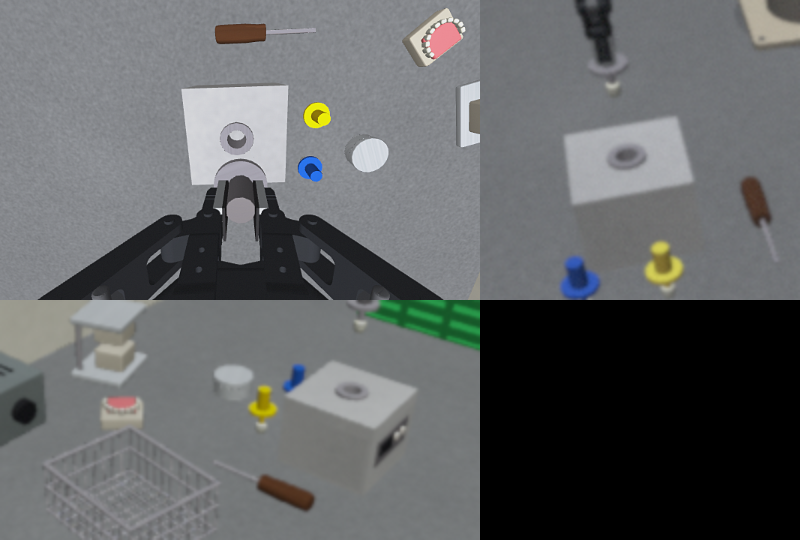

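The reject is held with its crown intact, and the bush is empty at about wrist (315,184), scene (173,178) and side (426,175). I'll measure the port and the basket.

Run:
```python
from h import *
w=np.load('w3.npz');d=shot('side');s=shot('scene');save(d,'d3.npz');save(s,'s3.npz')
for c,uv in((w,(314.9,184)),(s,(172.8,177.8)),(d,(425.8,174.8))): print(onplane(c,uv,110))
for c in (d,): 
  b=[onplane(c,p,75) for p in((271.5,214),(315,195),(359.5,222),(315,245))]
  print(np.round(b),np.mean(b,0))
def crop(c,u,v,w,h): return cv2.resize(c['pixels'][v:v+h,u:u+w,::-1],(400,300),interpolation=cv2.INTER_CUBIC)
im=np.vstack([np.hstack([crop(w,275,154,80,60),crop(s,153,163,40,30)]),np.hstack([crop(d,406,160,40,30),crop(s,260,160,120,90)])])
cv2.imwrite('pics/c4.png',im)
```

```text
[ 457.7834155  -300.43714434  110.        ]
[ 460.16416183 -302.23147472  110.        ]
[ 454.85423267 -297.2251602   110.        ]
[[670.  65.  75.]
 [647. -70.  75.]
 [488. -50.  75.]
 [511.  84.  75.]] [578.95051895   7.41167597  75.        ]
```

View pics/c4.png

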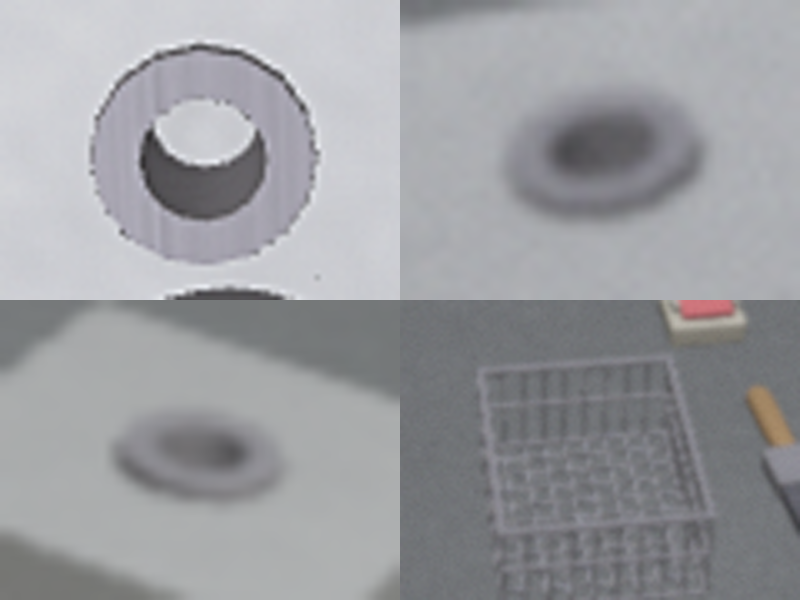

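Run:
```python
from h import *
w=np.load('w3.npz');d=np.load('d3.npz');s=np.load('s3.npz')
print([onplane(c,uv,110).round(1) for c,uv in((w,(315.4,185)),(s,(173.1,177)),(d,(425.7,174.4)))])
b=[onplane(s,p,75) for p in((284,181.6),(341,177.4),(354.2,225.4),(289.4,228.4))]
print(np.round(b),np.mean(b,0))
```

```text
[array([ 458.3, -301.4,  110. ]), array([ 457.4, -301.3,  110. ]), array([ 456.1, -299. ,  110. ])]
[[498. -54.  75.]
 [519.  81.  75.]
 [685.  54.  75.]
 [656. -82.  75.]] [ 5.89165134e+02 -6.15902813e-02  7.50000000e+01]
```

Call:
send_rows(
  series=[
    {"ax":0,"ay":0,"az":0,"dx":3,"dy":1.3,"dz":0,"hand":1},
    {"ax":0,"ay":0,"az":0,"dx":7,"dy":3,"dz":0,"hand":1},
    {"ax":0,"ay":0,"az":0,"dx":11,"dy":4.6,"dz":0,"hand":1},
    {"ax":0,"ay":0,"az":0,"dx":15,"dy":6.3,"dz":0,"hand":1},
    {"ax":0,"ay":0,"az":0,"dx":19,"dy":8,"dz":0,"hand":1},
    {"ax":0,"ay":0,"az":0,"dx":23,"dy":9.7,"dz":0,"hand":1},
    {"ax":0,"ay":0,"az":0,"dx":27,"dy":11.4,"dz":0,"hand":1},
    {"ax":0,"ay":0,"az":0,"dx":29.5,"dy":12.4,"dz":0,"hand":1},
    {"ax":0,"ay":0,"az":0,"dx":30.4,"dy":12.8,"dz":0,"hand":1},
    {"ax":0,"ay":0,"az":0,"dx":30.4,"dy":12.8,"dz":0,"hand":1},
  ],
)

```text
clock: 4.2
eef_pos: [587.0, 3.2, 239.3]
tool_rot: [-3.14, -0.0, 1.573]
force: [1.1, 0.1, -0.7]
width: 17.4
gripper_force: 58.6
```

Call:
send_rows(
  series=[
    {"ax":0,"ay":0,"az":0,"dx":0,"dy":0,"dz":3,"hand":1},
    {"ax":0,"ay":0,"az":0,"dx":0,"dy":0,"dz":7,"hand":1},
    {"ax":0,"ay":0,"az":0,"dx":0,"dy":0,"dz":11,"hand":1},
    {"ax":0,"ay":0,"az":0,"dx":0,"dy":0,"dz":14,"hand":1},
    {"ax":0,"ay":0,"az":0,"dx":0,"dy":0,"dz":15.6,"hand":1},
    {"ax":0,"ay":0,"az":0,"dx":0,"dy":0,"dz":15.6,"hand":1},
    {"ax":0,"ay":0,"az":0,"dx":0,"dy":0,"dz":15.6,"hand":0.4},
    {"ax":0,"ay":0,"az":0,"dx":0,"dy":0,"dz":15.6,"hand":0.4},
    {"ax":0,"ay":0,"az":0,"dx":0,"dy":0,"dz":15.6,"hand":0.4},
    {"ax":0,"ay":0,"az":0,"dx":0,"dy":0,"dz":15.6,"hand":0.4},
  ],
)

```text
clock: 5.2
eef_pos: [588.0, 1.8, 85.4]
tool_rot: [3.14, 0.0, 1.571]
force: [-0.2, -0.1, 0.4]
width: 51.3
gripper_force: 0.0
```

Call:
send_rows(
  series=[
    {"ax":0,"ay":0,"az":0,"dx":0,"dy":0,"dz":-3,"hand":0.35},
    {"ax":0,"ay":0,"az":0,"dx":0,"dy":0,"dz":-7,"hand":0.35},
    {"ax":0,"ay":0,"az":0,"dx":0,"dy":0,"dz":-11,"hand":0.35},
    {"ax":0,"ay":0,"az":0,"dx":0,"dy":0,"dz":-15,"hand":0.35},
    {"ax":0,"ay":0,"az":0,"dx":0,"dy":0,"dz":-18,"hand":0.35},
    {"ax":0,"ay":0,"az":0,"dx":0,"dy":0,"dz":-18,"hand":0.35},
  ],
)

```text
clock: 5.8
eef_pos: [590.2, 2.5, 269.7]
tool_rot: [3.131, -0.0, 1.571]
force: [-0.2, 0.1, 0.9]
width: 55.4
gripper_force: 0.0
```

Run:
```python
from h import *
w=shot('wrist');s=shot('scene');d=shot('side')
st=read_state();print(st['clock'],st['eef_pos'],st['tool_rot'],st['width'],st['force'])
im=np.vstack([cv2.resize(w['pixels'][:,:,::-1],(800,500))[100:400],np.hstack([cv2.resize(c['pixels'][v:v+90,u:u+120,::-1],(400,300),interpolation=cv2.INTER_CUBIC) for c,u,v in((s,260,160),(d,255,180))])])
cv2.imwrite('pics/c5.png',im)
```

```text
5.95 [586.71468422   1.82095314 264.00466199] [-3.14085355e+00  4.01568203e-04  1.57078963e+00] 55.357103332535594 [-0.5296239   0.24429981 -0.22829326]
```

View pics/c5.png

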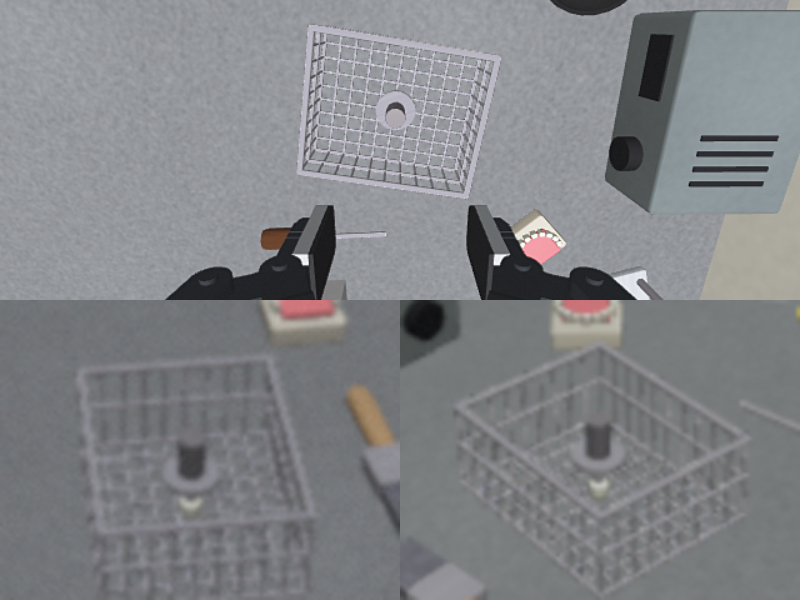

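The reject lies in the basket, with its collar at (395,110) in the top panel. Next I'll go above the sensor rod.

Call:
send_rows(
  series=[
    {"ax":0,"ay":0,"az":0,"dx":3,"dy":-0.7,"dz":0,"hand":0.3},
    {"ax":0,"ay":0,"az":0,"dx":7,"dy":-1.7,"dz":0,"hand":0.3},
    {"ax":0,"ay":0,"az":0,"dx":11,"dy":-2.7,"dz":0,"hand":0.3},
    {"ax":0,"ay":0,"az":0,"dx":15,"dy":-3.6,"dz":0,"hand":0.3},
    {"ax":0,"ay":0,"az":0,"dx":19,"dy":-4.6,"dz":0,"hand":0.3},
    {"ax":0,"ay":0,"az":0,"dx":23,"dy":-5.5,"dz":0,"hand":0.3},
    {"ax":0,"ay":0,"az":0,"dx":27,"dy":-6.5,"dz":0,"hand":0.3},
    {"ax":0,"ay":0,"az":0,"dx":30.2,"dy":-7.2,"dz":0,"hand":0.3},
    {"ax":0,"ay":0,"az":0,"dx":30.2,"dy":-7.2,"dz":0,"hand":0.3},
    {"ax":0,"ay":0,"az":0,"dx":30.2,"dy":-7.2,"dz":0,"hand":0.3},
  ],
)

```text
clock: 6.95
eef_pos: [514.2, 304.2, 262.6]
tool_rot: [-3.139, 0.002, 1.573]
force: [0.3, -0.5, -0.7]
width: 60.2
gripper_force: 0.0
```

Run:
```python
from h import *
w=shot('wrist','w6.png');save(w,'w6.npz')
st=read_state();print(st['clock'],st['eef_pos'],st['tool_rot'],st['width'])
p=proj(w,(515,303.7,180));print(p,proj(w,(526,303.7,180)))
g=cv2.cvtColor(w['pixels'],cv2.COLOR_RGB2GRAY);u,v=p.round().astype(int)
print(g[v-28:v+29:4,u-40:u+41:4])
```

```text
7.0 [514.95688538 302.83045609 262.8385333 ] [-3.13956732e+00  2.45448612e-03  1.57065958e+00] 59.64797712828733
[320.00917674 204.24932065] [333.71162521 204.30578025]
[[143 146 234 223 223 229 224 227 223 222 231 232 226 222 225 225 222 221
  224 141 146]
 [143 150 199 222 225 227 222 226 224  97  69  68 167 227 225 226 223 219
  225 135 151]
 [135 149 148 222 225 227 222 226 151  73  72  68  65 128 226 227 224 216
  225 188 149]
 [148 144 137 223 225 226 223 226  57  75  67  72  63  57 229 226 225 218
  225 215 143]
 [142 144 142 225 225 224 223 227  66 132  50  89  64  73 232 226 225 219
  226 236 144]
 [141 140 148 228 224 222 225 227  61 171 168 168 169 107 239 226 225 221
  226 231 142]
 [140 145 146 234 223 223 227 230 171 166 166 167 167 167 188 226 225 223
  225 228 152]
 [150 139 150 200 223 225 228 229 166 165 165 165 166 165 130 225 225 223
  226 226 146]
 [148 146 152 142 222 226 227 225 164 163 165 163 165 163 235 225 226 222
  225 226 148]
 [149 150 146 146 222 226 227 224 144 162 163 163 163 158 225 225 226 222
  224 224 142]
 [146 148 152 141 226 226 225 225 226 233 156 157 167 229 226 231 239 216
  164 144 148]
 [146 142 147 145 230 227 228 237 221 170 133 147 139 139 154 145 147 147
  147 143 145]
 [153 150 148 148 143 148 150 147 142 147 149 149 152 144 152 146 150 150
  155 150 149]
 [147 144 155 145 155 149 143 149 144 149 151 139 148 144 144 150 149 140
  146 151 141]
 [147 149 152 147 145 146 150 150 145 145 144 147 147 144 149 146 144 150
  146 142 151]]
```

Run:
```python
from h import *
w=np.load('w6.npz');g=cv2.cvtColor(w['pixels'],cv2.COLOR_RGB2GRAY)
m=((g>154)&(g<176)).astype(np.uint8);m[:180]=0;m[235:]=0;m[:,:295]=0;m[:,350:]=0
m=cv2.morphologyEx(m,cv2.MORPH_OPEN,np.ones((5,5),np.uint8))
n,l,s,c=cv2.connectedComponentsWithStats(m);print(s,c)
i=1+np.argmax(s[1:,4]);(x,y,ww,hh,_)=s[i];print(onplane(w,(x+ww/2-.5,y+hh/2-.5),180),onplane(w,c[i],180))
```

```text
[[     0      0    640    400 255535]
 [   311    194     25     23    465]] [[319.49379537 199.49025378]
 [322.90967742 204.85591398]]
[517.40492904 303.07145478 180.        ] [517.33162197 303.19387511 180.        ]
```

Call:
send_rows(
  series=[
    {"ax":0,"ay":0,"az":0,"dx":-0.05,"dy":0.15,"dz":4,"hand":0.3},
    {"ax":0,"ay":0,"az":0,"dx":-0.05,"dy":0.15,"dz":8,"hand":0.3},
    {"ax":0,"ay":0,"az":0,"dx":-0.05,"dy":0.15,"dz":11,"hand":0.3},
    {"ax":0,"ay":0,"az":0,"dx":-0.05,"dy":0.15,"dz":12.4,"hand":0.3},
    {"ax":0,"ay":0,"az":0,"dx":-0.05,"dy":0.15,"dz":12.4,"hand":0.3},
    {"ax":0,"ay":0,"az":0,"dx":-0.05,"dy":0.15,"dz":12.4,"hand":0.6},
    {"ax":0,"ay":0,"az":0,"dx":-0.05,"dy":0.15,"dz":12.4,"hand":1},
    {"ax":0,"ay":0,"az":0,"dx":-0.05,"dy":0.15,"dz":12.4,"hand":1},
    {"ax":0,"ay":0,"az":0,"dx":-0.05,"dy":0.15,"dz":12.4,"hand":1},
    {"ax":0,"ay":0,"az":0,"dx":-0.05,"dy":0.15,"dz":12.4,"hand":1},
  ],
)

```text
clock: 8.0
eef_pos: [517.8, 304.1, 142.1]
tool_rot: [3.139, -0.001, 1.571]
force: [-0.9, -0.9, 6.4]
width: 20.3
gripper_force: 58.4
```

Call:
send_rows(
  series=[
    {"ax":0,"ay":0,"az":0,"dx":0,"dy":0,"dz":-0.5,"hand":1},
    {"ax":0,"ay":0,"az":0,"dx":0,"dy":0,"dz":-1.5,"hand":1},
    {"ax":0,"ay":0,"az":0,"dx":0,"dy":0,"dz":-3,"hand":1},
    {"ax":0,"ay":0,"az":0,"dx":0,"dy":0,"dz":-5,"hand":1},
    {"ax":0,"ay":0,"az":0,"dx":0,"dy":0,"dz":-7.5,"hand":1},
    {"ax":0,"ay":0,"az":0,"dx":0,"dy":0,"dz":-10,"hand":1},
    {"ax":0,"ay":0,"az":0,"dx":0,"dy":0,"dz":-12.5,"hand":1},
    {"ax":0,"ay":0,"az":0,"dx":0,"dy":0,"dz":-15,"hand":1},
    {"ax":0,"ay":0,"az":0,"dx":0,"dy":0,"dz":-15,"hand":1},
    {"ax":0,"ay":0,"az":0,"dx":0,"dy":0,"dz":-15,"hand":1},
  ],
)

```text
clock: 9.0
eef_pos: [516.8, 303.5, 290.8]
tool_rot: [3.141, -0.0, 1.571]
force: [0.2, 0.5, -1.8]
width: 20.7
gripper_force: 58.6
```

Run:
```python
from h import *
for k in range(3):
    st=read_state();print(st['clock'],st['eef_pos'],st['tool_rot'],st['width'],st['force']); w=shot('wrist')
```

```text
9.0 [516.76166772 303.50856241 290.84158671] [ 3.14065887e+00 -3.57006199e-04  1.57091522e+00] 20.67330861639659 [ 0.17753036  0.46390427 -1.75346334]
9.05 [516.33575148 303.08964906 289.82902893] [-3.14078889e+00  7.85619508e-04  1.57090906e+00] 20.72847071838722 [-0.54667576 -0.51677983 -1.02289829]
9.1 [516.15366691 302.95374989 289.29569618] [-3.13986181e+00  1.28345600e-03  1.57087878e+00] 20.4641749229849 [ 0.34901608  0.06882006 -1.18906165]
```

Call:
send_rows(
  series=[
    {"ax":0,"ay":0,"az":0,"dx":-1,"dy":-0.1,"dz":0,"hand":1},
    {"ax":0,"ay":0,"az":0,"dx":-3,"dy":-0.3,"dz":0,"hand":1},
    {"ax":0,"ay":0,"az":0,"dx":-6,"dy":-0.6,"dz":0,"hand":1},
    {"ax":0,"ay":0,"az":0,"dx":-10,"dy":-1,"dz":0,"hand":1},
    {"ax":0,"ay":0,"az":0,"dx":-14,"dy":-1.4,"dz":0,"hand":1},
    {"ax":0,"ay":0,"az":0,"dx":-18,"dy":-1.8,"dz":0,"hand":1},
    {"ax":0,"ay":0,"az":0,"dx":-22,"dy":-2.2,"dz":0,"hand":1},
    {"ax":0,"ay":0,"az":0,"dx":-26,"dy":-2.6,"dz":0,"hand":1},
    {"ax":0,"ay":0,"az":0,"dx":-29,"dy":-2.9,"dz":0,"hand":1},
    {"ax":0,"ay":0,"az":0,"dx":-32,"dy":-3.1,"dz":0,"hand":1},
  ],
)

```text
clock: 10.15
eef_pos: [484.6, -18.9, 289.8]
tool_rot: [-3.14, 0.0, 1.569]
force: [1.2, 0.7, -0.7]
width: 20.6
gripper_force: 58.6
```

Call:
send_rows(
  series=[
    {"ax":0,"ay":0,"az":0,"dx":-3,"dy":-0.3,"dz":0,"hand":1},
    {"ax":0,"ay":0,"az":0,"dx":-7,"dy":-0.7,"dz":0,"hand":1},
    {"ax":0,"ay":0,"az":0,"dx":-11,"dy":-1.1,"dz":0,"hand":1},
    {"ax":0,"ay":0,"az":0,"dx":-15,"dy":-1.5,"dz":0,"hand":1},
    {"ax":0,"ay":0,"az":0,"dx":-19,"dy":-1.9,"dz":0,"hand":1},
    {"ax":0,"ay":0,"az":0,"dx":-23,"dy":-2.3,"dz":0,"hand":1},
    {"ax":0,"ay":0,"az":0,"dx":-26,"dy":-2.6,"dz":0,"hand":1},
    {"ax":0,"ay":0,"az":0,"dx":-27.8,"dy":-2.75,"dz":0,"hand":1},
    {"ax":0,"ay":0,"az":0,"dx":-28.4,"dy":-2.8,"dz":0,"hand":1},
    {"ax":0,"ay":0,"az":0,"dx":-28.4,"dy":-2.8,"dz":0,"hand":1},
  ],
)

```text
clock: 11.15
eef_pos: [457.0, -300.9, 289.7]
tool_rot: [-3.14, -0.001, 1.569]
force: [0.3, -0.3, -0.7]
width: 20.8
gripper_force: 58.6
```

Run:
```python
from h import *
cs={}
for n in('wrist','scene','side'): cs[n]=shot(n);save(cs[n],'p_'+n+'.npz')
st=read_state();print(st['clock'],st['eef_pos'],st['tool_rot'],st['width'],st['force'])
X=st['eef_pos']
for n,c in cs.items(): print(n,proj(c,X+[0,0,-10]),proj(c,X+[0,0,-120]),proj(c,(457.3,-300.7,110)))
def cr(c,u,v,w,h): return cv2.resize(c['pixels'][v:v+h,u:u+w,::-1],(400,300),interpolation=cv2.INTER_CUBIC)
s,d,w=cs['scene'],cs['side'],cs['wrist']
im=np.vstack([np.hstack([cr(s,143,112,100,75),cr(d,376,112,100,75)]),np.hstack([cr(w,240,130,160,120),cr(s,380,110,100,75)])])
cv2.imwrite('pics/c7.png',im)
```

```text
11.3 [ 458.050647   -298.79147459  290.21908475] [-3.14141683e+00 -1.09875861e-03  1.57293374e+00] 20.544564446980708 [-0.3592286  -0.12952288 -1.02133129]
wrist [319.95060761 242.68099267] [320.27074734 188.58805487] [319.6865743  175.15867273]
scene [160.48021988 111.25170268] [169.71502226 155.24120659] [173.39178686 176.93766009]
side [434.52906367 113.51762689] [428.19998728 153.90492676] [425.62832028 174.01565879]
```

View pics/c7.png

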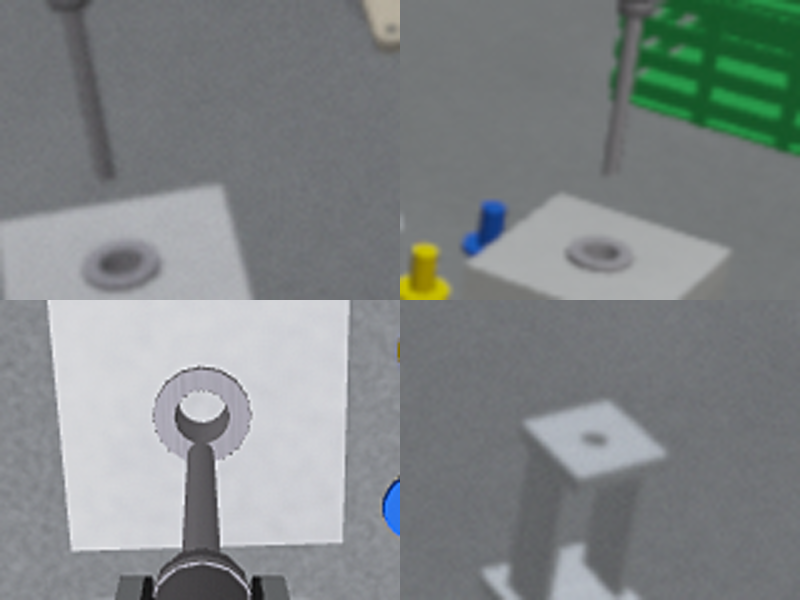

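The rod hangs upright, with its tip at scene (169.9,155.4) and side (428.1,154.6). The bore is at scene (173.3,177.2), side (426,174.5) and wrist (320.4,175.4).

Run:
```python
from h import *
w,s,d=[np.load('p_%s.npz'%n) for n in('wrist','scene','side')]
o=[(s,(169.8,155.3)),(d,(428.0,154.5))];T=tri(o);print('tip',T)
for c,uv in o: print(onplane(c,uv,169.5))
print('port',tri([(s,(173.2,177.1)),(d,(425.8,174.4))]),[onplane(c,uv,110) for c,uv in((s,(173.2,177.1)),(d,(425.8,174.4)),(w,(320.3,175.4)))])
# rod axis from wrist: centre column of rod per row
g=cv2.cvtColor(w['pixels'],cv2.COLOR_RGB2GRAY)
for v in(192,200,208,216,224):
    r=np.where(g[v,295:345]<165)[0]+295;print(v,r.min(),r.max(),r.mean())
P=[]
for k in range(8):
    P.append(read_state()['eef_pos']); shot('wrist')
print(np.mean(P,0),np.std(P,0))
```

```text
tip [ 457.71504298 -298.3302873   169.23196316]
[ 457.26410739 -298.67266657  169.5       ]
[ 457.39317776 -296.75380698  169.5       ]
port [ 456.69736191 -301.10345394  109.00924703] [array([ 457.79188597, -301.16263437,  110.        ]), array([ 455.92372868, -299.14774409,  110.        ]), array([ 457.98242788, -300.97573464,  110.        ])]
192 315 329 321.3076923076923
200 314 325 319.5
208 314 326 320.0
216 314 326 320.0
224 313 327 320.0
[ 458.08562928 -299.4148587   290.39457403] [0.0747891  0.4670642  0.07449326]
```

Call:
send_rows(
  series=[
    {"ax":0,"ay":0,"az":0,"dx":-0.18,"dy":-0.02,"dz":0,"hand":1},
    {"ax":0,"ay":0,"az":0,"dx":-0.18,"dy":-0.02,"dz":1,"hand":1},
    {"ax":0,"ay":0,"az":0,"dx":-0.18,"dy":-0.02,"dz":2,"hand":1},
    {"ax":0,"ay":0,"az":0,"dx":-0.18,"dy":-0.02,"dz":3,"hand":1},
    {"ax":0,"ay":0,"az":0,"dx":-0.18,"dy":-0.02,"dz":4,"hand":1},
    {"ax":0,"ay":0,"az":0,"dx":-0.18,"dy":-0.02,"dz":4.7,"hand":1},
    {"ax":0,"ay":0,"az":0,"dx":-0.18,"dy":-0.02,"dz":5,"hand":1},
    {"ax":0,"ay":0,"az":0,"dx":-0.18,"dy":-0.02,"dz":5,"hand":1},
    {"ax":0,"ay":0,"az":0,"dx":-0.18,"dy":-0.02,"dz":5,"hand":1},
    {"ax":0,"ay":0,"az":0,"dx":-0.18,"dy":-0.02,"dz":5,"hand":1},
  ],
)

```text
clock: 12.7
eef_pos: [457.9, -302.4, 240.8]
tool_rot: [3.141, 0.001, 1.571]
force: [0.1, 0.1, -0.7]
width: 20.6
gripper_force: 58.6
```

Run:
```python
from h import *
P=[]
for k in range(6): P.append(read_state()['eef_pos']);w=shot('wrist')
X=np.mean(P,0);print(X,np.std(P,0))
s=shot('scene')
g=cv2.cvtColor(w['pixels'],cv2.COLOR_RGB2GRAY)
T=X-[0,0,121];p=proj(w,T);q=proj(w,(457.6,-300.9,110));print(p,q)
u,v=p.round().astype(int)
print(g[v-20:v+24:2,u-26:u+28:2])
gs=cv2.cvtColor(s['pixels'],cv2.COLOR_RGB2GRAY);p=proj(s,T);print(p);u,v=p.round().astype(int);print(gs[v-6:v+12,u-12:u+13])
```

```text
[ 457.82572136 -302.38907444  240.68381135] [0.08036081 0.03229345 0.08548809]
[319.03102883 190.31504399] [318.8355585 185.9251267]
[[208 207 208 208 211 149 113 171 168 164 170 166 164 167 170 166 163 165
  166 170 147  82 211 205 206 204 205]
 [207 207 207 210 216 157 173 165 169 162 171 165 165 168 168 167 165 165
  167 167 163 166 145 206 204 203 203]
 [207 207 208 215  97 172 171 165 171 162 171 166 161 165 166 164 162 166
  166 166 162 170 126 217 204 202 202]
 [208 207 210 182 169 169 171 165 173 162 121 202 200 204 207 208 156 164
  166 166 161 167 167  70 212 203 203]
 [206 207 211 147 168 169 172 165 176 150 203 199 200 203 204 203 205 205
  161 167 161 167 164 166 219 205 205]
 [209 208 212 171 167 171 172 167 129 205 199 200 203 205 205 203 202 202
  208 171 161 166 163 168 133 208 207]
 [208 208 170 171 166 171 173 172  79 206 199 201 206 206 207 203 201 203
  219 132 163 167 163 169 123 209 207]
 [207 207 141 171 167 170 173  99  68 151 204 201 205 207 206 203 203 213
   87  79 166 167 163 169 144 212 205]
 [206 209 146 170 168 171 175  64  77  72 153 210 214 222 188 2
[... 2738 characters left out ...]
08  89  86  88  94  98  99 104 111 123
  133 135 133 116 122 152 171]
 [173 173 167 149 139 136 137 136 128 117 108 108 108 114 116 123 131 135
  135 127 117 112 133 161 170]
 [171 173 170 157 139 129 135 135 138 131 127 129 130 128 129 133 134 132
  124 115 115 132 153 168 174]
 [170 169 171 161 145 127 122 127 131 130 135 129 132 133 130 127 121 117
  114 123 144 156 167 173 174]
 [173 171 172 169 160 147 129 122 117 119 118 120 117 118 115 114 119 124
  130 148 162 172 173 176 174]
 [172 170 172 172 168 164 158 143 135 126 124 124 126 124 127 135 145 152
  160 165 172 174 176 174 173]
 [172 173 173 171 170 172 169 165 159 156 155 158 155 156 159 161 164 169
  169 172 172 174 173 174 172]]
```

Run:
```python
from h import *
w,s,d=[shot(n) for n in('wrist','scene','side')]
X=np.mean([read_state()['eef_pos']],0);print(X)
g=cv2.cvtColor(w['pixels'],cv2.COLOR_RGB2GRAY)
# outer rim of bush: ellipse fit to boundary of lid-white vs. bush grey
roi=np.zeros_like(g);roi[160:215,285:355]=1
m=((g<190)&(roi>0)).astype(np.uint8); m[:, :]=m
pts=[]
for v in range(168,206):
    r=np.where(m[v])[0]
    if len(r) and r[-1]-r[0]>18: pts+=[(r[0]-.5,v),(r[-1]+.5,v)]
e=cv2.fitEllipse(np.float32(pts));print('rim',e,onplane(w,e[0],109),onplane(w,e[0],110))
# vertical rod axis in scene/side: subpixel dark centroid on rows above tip
for n,c,rows in(('scene',s,range(140,160,4)),('side',d,range(140,160,4))):
    gg=cv2.cvtColor(c['pixels'],cv2.COLOR_RGB2GRAY).astype(float)
    for v in rows:
        # predicted axis point at this row
        zs=np.linspace(125,225,201);pp=np.array([proj(c,(457.6,-300.9,z)) for z in zs]);k=np.argmin(abs(pp[:,1]-v))
        u0=pp[k,0];i=int(round(u0));seg=gg[v,i-9:i+10];bg=np.median(seg)
        print(n,v,round(u0,2),round(zs[k]),seg.astype(int))
```

```text
[ 457.61718611 -302.2786337   240.3543717 ]
rim ((319.4219055175781, 185.98519897460938), (44.76226806640625, 46.0497932434082), 93.21350860595703) [ 458.08176026 -301.16368606  109.        ] [ 458.08475661 -300.88223503  110.        ]
scene 140 165.49 210 [116 118 118 117 117 113 105  96  92  87  85 101 113 115 116 121 117 121
 118]
scene 144 166.31 200 [122 120 119 119 118 117 106  95  96  87  89 102 114 118 117 118 115 117
 117]
scene 148 167.17 190 [119 122 121 119 116 109 101  94  92  83  87 105 113 118 117 116 115 114
 118]
scene 152 168.01 179 [120 120 120 116 115 111 100  93  91  83  89 107 113 115 118 118 115 117
 118]
scene 156 168.85 168 [118 117 118 118 115 108 100  92  90  85  92 107 116 115 116 113 115 117
 115]
side 140 430.92 209 [120 121 120 120 120 120 118  99  93 104 112 112 117 119 119 116 113 110
 104]
side 144 430.27 198 [122 121 122 121 121 121 120 111  95 101 110 111 115 119 120 121 120 120
 120]
side 148 429.65 186 [120 122 122 121 120 118 116  97  95 106 113 116 119 121 120 121 119 120
 120]
side 152 429.02 175 [120 120 120 120 119 119 116  98  92 103 112 114 118 120 120 119 119 119
 119]
side 156 428.39 164 [120 120 120 119 119 120 119 111  95  99 109 111 117 120 120 120 118 120
 119]
```

Call:
send_rows(
  series=[
    {"ax":0,"ay":0,"az":0,"dx":0.15,"dy":-0.05,"dz":0,"hand":1},
    {"ax":0,"ay":0,"az":0,"dx":0.15,"dy":-0.05,"dz":0,"hand":1},
    {"ax":0,"ay":0,"az":0,"dx":0.15,"dy":-0.05,"dz":0,"hand":1},
    {"ax":0,"ay":0,"az":0,"dx":0.15,"dy":-0.05,"dz":1,"hand":1},
    {"ax":0,"ay":0,"az":0,"dx":0.15,"dy":-0.05,"dz":2,"hand":1},
    {"ax":0,"ay":0,"az":0,"dx":0.15,"dy":-0.05,"dz":2.5,"hand":1},
    {"ax":0,"ay":0,"az":0,"dx":0.15,"dy":-0.05,"dz":2.5,"hand":1},
    {"ax":0,"ay":0,"az":0,"dx":0.15,"dy":-0.05,"dz":2.5,"hand":1},
  ],
)

```text
clock: 14.0
eef_pos: [457.1, -300.7, 215.1]
tool_rot: [-3.141, -0.0, 1.571]
force: [1.0, 0.3, -1.1]
width: 20.7
gripper_force: 58.6
```

Run:
```python
from h import *
P=[];F=[]
for k in range(8): st=read_state();P.append(st['eef_pos']);F.append(st['force']);w=shot('wrist')
X=np.mean(P,0);print(st['clock'],X,np.std(P,0),np.mean(F,0),st['tool_rot'])
g=cv2.cvtColor(w['pixels'],cv2.COLOR_RGB2GRAY)
pts=[]
for v in range(150,225):
    r=np.where(g[v,280:360]<190)[0]+280
    if len(r) and r[-1]-r[0]>20: pts.append((v,r[0],r[-1]))
e=cv2.fitEllipse(np.float32([q for v,a,b in pts for q in((a-.5,v),(b+.5,v))]));print('rim',e,onplane(w,e[0],110))
u,v=map(round,e[0]);print(u,v);print(g[v-18:v+30:2,u-24:u+26:2])
print(proj(w,X-[0,0,60.]))
print(proj(w,(*X[:2],110)))
```

```text
14.35 [ 457.28614531 -300.86071236  215.49650402] [0.09132102 0.04904117 0.19363763] [ 0.11794168 -0.31048258 -0.50477738] [3.14117422e+00 2.58749155e-04 1.57069761e+00]
rim ((319.76470947265625, 195.05728149414062), (48.145591735839844, 49.97260284423828), 89.73193359375) [ 458.06327539 -300.68566109  110.        ]
320 195
[[208 208 207 218 151 142 177 160 168 167 163 165 167 166 166 163 163 164
  170  81 153 210 204 204 204]
 [207 206 211  84 168 166 175 159 167 167 163 164 167 166 164 163 164 163
  167 164 147 144 207 203 203]
 [205 211 147 172 171 164 176 159 166 169 163 165 166 166 164 163 163 163
  167 161 164 130 222 204 201]
 [207 214 152 167 171 164 173 158 167 165 160 157 181 172 163 163 164 163
  166 160 162 166  76 214 202]
 [211 121 170 168 171 166 173 156 160 203 200 205 209 208 205 141 158 163
  167 161 161 164 167 106 209]
 [211 170 168 169 171 165 172 182 202 200 213  89  84 117 215 201 203 128
  168 161 161 163 165 162 214]
 [175 169 166 167 170 167 152 209 198 204  86  91  90  82  84 205 201 209
  170 162 161 163 165 164 219]
 [140 170 165 169 169 171  60 148 200 2
[... 1102 characters left out ...]
 206 200 201]
 [201 203 205 205 160 168 160 168 163  89  95  94  90  87  83  74 166 163
  167 161 183 206 202 201 203]
 [202 203 204 204 205 196 156 170 164  90  96  94  90  87  83  75 167 162
  163 207 202 202 203 203 204]
 [204 205 203 203 205 204 204 176 159  92  96  94  90  89  82  73 164 183
  204 202 201 202 202 203 203]
 [202 204 206 205 204 204 203 205 212  91  96  94  89  89  84  74 216 203
  201 201 201 201 202 202 202]
 [203 203 205 206 206 205 205 204 211  92  97  95  92  89  83  71 215 200
  199 200 201 202 202 202 201]
 [204 204 205 205 205 206 206 205 214  94  98  94  90  89  84  72 215 200
  199 202 202 202 202 202 203]]
[318.59422769 213.98843714]
[318.87727895 195.24708678]
```

Run:
```python
from h import *
G={}
for n in('scene','side'):
    c=shot(n);a=[shot(n)['pixels'].astype(float).mean(2) for k in range(4)];G[n]=(c,np.mean(a,0))
for n,(c,g) in G.items():
    best=[]
    for v in range(144,166,3):
        zs=np.linspace(110,240,521);pp=np.array([proj(c,(457.6,-300.9,z)) for z in zs]);k=np.argmin(abs(pp[:,1]-v));u0=pp[k,0]
        x=np.arange(int(u0)-9,int(u0)+11);s=g[v,x];gr=np.gradient(s);i=x.searchsorted(u0)
        L=gr.copy();L[L>0]=0;L[i:]=0;R=gr.copy();R[R<0]=0;R[:i]=0
        l=(x*L**2).sum()/(L**2).sum();r=(x*R**2).sum()/(R**2).sum()
        best.append((v,round(zs[k]),round((l+r)/2-u0,2),round(r-l,2)))
    print(n,best)
    # outer rim left/right extents around the bush top
    p=proj(c,(457.6,-300.9,110));print(p);u,v=p.round().astype(int);
    for vv in range(v-3,v+4): print(vv,g[vv,u-13:u+14].astype(int))
print(read_state()['eef_pos'])
```

```text
scene [(144, 200, np.float64(-0.82), np.float64(8.14)), (147, 192, np.float64(-0.14), np.float64(5.38)), (150, 184, np.float64(-0.08), np.float64(4.89)), (153, 176, np.float64(-0.12), np.float64(5.02)), (156, 168, np.float64(-0.24), np.float64(5.19)), (159, 160, np.float64(-0.1), np.float64(4.89)), (162, 152, np.float64(0.13), np.float64(4.67)), (165, 144, np.float64(-0.24), np.float64(4.43))]
[173.31200898 177.03068595]
174 [175 175 175 175 171 164 157 152 145 136 115  98  90  85  87 106 119 130
 137 142 146 153 166 175 177 176 177]
175 [175 174 173 172 166 156 148 143 133 118 102  93  90  86  81  90 100 111
 124 137 141 148 159 171 176 177 177]
176 [175 175 173 169 157 147 143 136 115  96  87  88  89  85  81  83  91  98
 117 134 141 142 147 163 174 176 177]
177 [176 175 173 162 151 143 140 126  99  81  80  86  91  87  83  82  91 100
 118 134 141 137 135 152 169 175 177]
178 [175 174 171 160 147 142 138 122  95  79  81  87  90  90  83  83  93 108
 127 138 139 130 124 150 168 173 177]
179 [175 175 169 154 143 140 139 129 109  92  84  92  93  96  90  93 109 125
 135 137 131 119 121 15
[... 702 characters left out ...]
149 145 142 137 109  96 105 111 122 142 152
 157 165 169 171 171 171 171 171 171]
173 [170 170 170 170 165 154 146 144 136 124 118  97  96 107 110 109 124 139
 147 155 163 170 171 171 171 171 171]
174 [170 170 170 168 146 139 143 142 131 116 109  93  96 107 106  98  99 120
 139 148 155 167 171 171 171 170 171]
175 [171 171 170 168 140 126 136 141 138 125 110  95 100 109 103  93  87 109
 137 145 150 163 170 171 171 171 171]
176 [172 172 171 169 143 111 116 132 140 138 130 114 113 118 108 103 108 128
 143 146 147 155 166 170 170 171 171]
177 [172 172 172 170 161 135 109 108 123 135 138 135 135 136 134 134 136 142
 145 143 141 157 167 170 170 171 171]
[ 457.11377403 -300.76598887  215.31524226]
```

Call:
send_rows(
  series=[
    {"ax":0,"ay":0,"az":0,"dx":0.04,"dy":-0.03,"dz":0.5,"hand":1},
    {"ax":0,"ay":0,"az":0,"dx":0.04,"dy":-0.03,"dz":1.5,"hand":1},
    {"ax":0,"ay":0,"az":0,"dx":0.04,"dy":-0.03,"dz":2.5,"hand":1},
    {"ax":0,"ay":0,"az":0,"dx":0.04,"dy":-0.03,"dz":3.5,"hand":1},
    {"ax":0,"ay":0,"az":0,"dx":0.04,"dy":-0.03,"dz":4.2,"hand":1},
    {"ax":0,"ay":0,"az":0,"dx":0.04,"dy":-0.03,"dz":4.5,"hand":1},
    {"ax":0,"ay":0,"az":0,"dx":0.04,"dy":-0.03,"dz":4.5,"hand":1},
    {"ax":0,"ay":0,"az":0,"dx":0.04,"dy":-0.03,"dz":4.5,"hand":1},
    {"ax":0,"ay":0,"az":0,"dx":0.04,"dy":-0.03,"dz":4.5,"hand":1},
    {"ax":0,"ay":0,"az":0,"dx":0.04,"dy":-0.03,"dz":4.5,"hand":1},
  ],
)

```text
clock: 15.9
eef_pos: [457.1, -300.5, 170.7]
tool_rot: [3.141, 0.0, 1.571]
force: [-0.3, 0.4, -0.9]
width: 20.4
gripper_force: 58.6
```

Run:
```python
from h import *
P=[];F=[]
for k in range(10): st=read_state();P.append(st['eef_pos']);F.append(st['force']);w=shot('wrist')
X=np.mean(P,0);print(st['clock'],X,np.std(P,0),np.mean(F,0),st['tool_rot'],st['width'],abs(st['qd']).max())
g=cv2.cvtColor(w['pixels'],cv2.COLOR_RGB2GRAY);p=proj(w,(458.06,-300.7,110));print(p);u,v=p.round().astype(int)
print(g[v-24:v+30:2,u-32:u+34:2])
```

```text
16.35 [ 456.90848955 -300.43636269  170.49828053] [0.0766204  0.04830903 0.13042917] [ 0.09919865  0.10630424 -0.50362712] [3.14152129e+00 8.83308550e-06 1.57076622e+00] 20.881860343835392 0.0023561064770704306
[320.248108   214.27562118]
[[204 205 206 205 205 204 202 206 212  89 109 146 172 169 163 164 165 167
  166 167 167 168 109  72 185 207 202 201 200 202 203 204 204]
 [204 204 204 205 206 205 210 149  88 159 157 164 167 164 160 164 164 165
  164 162 161 162 163 157  78 118 218 205 200 200 202 202 202]
 [204 203 204 203 204 213  89 115 168 172 157 163 168 164 162 162 164 165
  162 163 162 161 160 167 168 131  62 221 202 202 201 200 201]
 [203 203 203 205 211  83 155 169 162 172 155 162 166 163 160 163 163 166
  164 163 160 162 161 165 162 160 165  68 211 201 200 200 199]
 [203 204 204 206 181 166 166 164 162 171 155 161 166 164 160 163 165 167
  162 163 160 161 159 164 162 158 162 165 146 205 200 199 198]
 [204 203 204 212 107 172 166 166 163 170 154 161 167 166 170 151 131 155
  174 165 160 161 161 166 162 158 161 165 123 181 202 201 199]
 [203 204 207 112 168 169 164 166 161 1
[... 2138 characters left out ...]
8 198 199 198]
 [198 198 199 201 201 204 160 165 166 170  64  60  94  89  85  85 111 105
   75  79  81  56  54 176 164 159 155 150 200 200 199 199 199]
 [200 199 199 199 199 200 202 170 174  56  98  91 160 179 124  68  60  64
   95 154 183  71  76  54 175 157 203 200 199 200 200 200 199]
 [203 203 202 205 205 203 203 208  45  93 143  93  63  63  65  64  64  63
   60  55  54  65 184  71  50 214 200 201 203 202 202 202 200]
 [129 139 138 139 141 120 120 215  86 179  64  67  67  67  67  65  65  64
   61  60  61  56  53 184  61 224 211 117 143 140 138 139 138]
 [ 79  91  92  91  96  15  29 162 180  62  67  68  67  67  67  65  64  63
   60  61  59  58  57  51 183  77 113  16  62  93  92  92  88]]
```

```bash
python3 -c "
from h import *
print(finish_job())"
```

```text
the job is handed in; nothing more can be done
None
```

The reject is in the wire basket. The sensor rod is held still and upright in the guide bush, about 1 mm off the bore centre at most and its tip about 60 mm below the mouth by calculation. The job was handed in at about 16 s with no contact forces seen while lowering the rod.

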